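# Vent a pressure filter holder and slacken its inlet nut with an adjustable wrench

### The job

The filter holder has to come apart for a new membrane: first take the pressure off by pulling the sprung relief knob on its lid straight up to its stop and letting it spring back. Then lay the adjustable wrench flat on the lid with its open jaws round the big hex nut, close the jaws by rolling the wrench's worm until they just fit the nut, and only then slacken the nut by one flat (a sixth of a turn, anticlockwise from above). Leave the wrench lying on the lid, fitted to the nut; do not force the jaw or hold the nut with the fingers, and leave the things round about where they are.

Things in the scene. Friction and masses are not known exactly. Their poses are not given: they have to be found in the camera images.
- holder: Round stainless pressure filter holder on three legs, fixed to the table; origin at its centre on the table, z up. Flat lid, diameter 184 mm, top 88 mm above the table; the clamp band below it reaches 99 mm, its wing bolt 111 mm from the centre on the -y side. The hex nut stands in the lid's centre, the relief valve 58 mm from the centre towards -y.
- nut_mid (a point): On the axis of the brass hex nut, 8.5 mm above the lid (96.5 mm above the table), where the middle of the wrench's mouth belongs. Nut: 30 mm across flats, 34.6 across corners, 90 to 110 mm above the table; a hose tail 16 mm thick rises through it to 130 mm. Axes turn with the nut: flats face +y and -y (and every 60 deg), corners point to +x and -x.
- nut_angle (a joint): Angle of the nut (rad): 0 at the start (tight), grows anticlockwise from above as it is slackened. One flat is 1.05. Resists with about 0.4 N m of dry friction all the way; stays where it is left.
- relief_knob (a point): Mid-height of the relief valve's round steel pull knob, on its axis: diameter 24 mm, straight side 10 mm high, top 8.5 mm above this point, which is 121 mm above the table while shut. Below it a 7 mm stem and the brass valve body, 17 mm thick (22 mm hex foot), up to 109 mm above the table. Axes as the holder's.
- relief (a joint): Lift of the relief knob (m): 0 shut, 0.010 at its stop. A spring pulls it shut: 4 N at 0, 9 N at the stop.
- wrench: Steel adjustable wrench, 200 mm long, about 0.43 kg, loose, flat, worm side up. Origin on its underside, mid-mouth at 30 mm opening: x out of the mouth, y to the fixed jaw (face at y = +15 mm; the moving jaw's at 15 mm minus the opening). Jaws reach from x = -20 to +19 mm, head 17 mm thick, moving jaw 14 mm broad. Handle leaves at (-50, -2) mm towards 202.5 deg from +x, 141 mm long.
- wrench_seat (a point): Middle of the wrench's mouth at 30 mm opening, 8.5 mm above the underside; comes to lie on nut_mid. In place, the wrench's centre of mass is 66 mm from the nut's axis, over the lid, so it lies flat when let go. Axes as the wrench's.
- wrench_neck (a point): On the handle's centre line near the head, 6 mm above the underside, at (-85.1, -16.5) mm of the wrench. Handle here 20 mm wide, 12 mm thick; good to pick the wrench up, fingers closing across the handle (along 112.5 deg from the wrench's +x). The centre of mass lies about 21 mm from here towards the jaws. Axes as the wrench's.
- wrench_handle (a point): On the handle's centre line near its end, 6 mm above the underside, at (-142.4, -40.3) mm of the wrench, 148 mm from the nut's axis and clear of the lid when in place. Handle here 22 mm wide, 12 mm thick. The end of the handle sweeps 190 mm round the nut; the fixed centrifuge behind the holder has its front at about x = 0.73 m. Axes as the wrench's.
- worm_top (a point): Middle of the top line of the worm: a knurled roller, diameter 18 mm, 20 mm long along the wrench's y, in the head's window, at (-45, -3) mm of the wrench, 19.5 mm above its underside and 2.5 mm proud of the head. Rolling its top towards the jaws (+x of the wrench) closes the jaws, towards the handle opens them. Axes as the wrench's.
- jaw_opening (a joint): Opening between the wrench's jaw faces (m), 0.035 to 0.040 at the start. 1.2 mm for every 10 mm that the worm's surface is rolled. A shut fingertip pressed on the worm with 8 to 20 N and drawn across it rolls it (drag about 5 N). The jaw yields to no push under about 40 N and stays where it is left.
- jaw: The wrench's moving jaw (no size needed; see jaw_opening).
- nut: The hex nut (see nut_mid).
- gauze_roll: White gauze roll, 56 mm across, 108 mm tall, standing on the table; bystander. Origin under its centre.
- timer: Flat white countdown timer, 58 x 64 x 17 mm, lying on the table; bystander. Origin under its centre.
- tape_roll: Roll of masking tape lying flat, 69 mm across, 19 mm high; bystander. Origin under its centre.

How it is judged (in metres and radians):
On the way, in this order (a step that is already met when the one before it is completed fails the run):
1. the relief knob is pulled up to its stop (value of joint relief above 0.0085 m), for 0.2 s.
2. the knob has sprung back and the wrench lies flat on the lid round the nut with the jaws closed on it (opening under 31.2 mm), the nut not yet turned (value of joint relief below 0.0015 m and value of joint nut_angle below 0.35 rad and horizontal distance between wrench_seat and nut_mid below 0.01 m and z of wrench_seat in the frame of holder between 0.0935 and 0.1 m and angle between wrench's own z axis and vertical below 0.06 rad and value of joint jaw_opening between 0.028 and 0.0312 m), for 0.2 s.
3. the nut is slackened by one flat with the fitted wrench (45 to 80 degrees) (value of joint nut_angle above 0.785 rad and horizontal distance between wrench_seat and nut_mid below 0.01 m and z of wrench_seat in the frame of holder between 0.0935 and 0.1 m and angle between wrench's own z axis and vertical below 0.06 rad and value of joint jaw_opening between 0.028 and 0.0312 m), for 0.2 s.
At the end, for the whole second after the job is handed in: The nut stands 45 to 80 degrees anticlockwise of where it was; the relief knob is home (within 1.5 mm); the wrench lies flat (within 3.4 degrees) on the lid, its mouth within 10 mm of the nut's axis, 28 to 31.2 mm open, released and at rest (all of step 3 and value of joint nut_angle below 1.4 rad and value of joint relief below 0.0015 m and linear speed of wrench below 0.02 m/s); the robot touches nothing.
It fails at once if the nut is turned (by more than 0.35 rad) while the jaws are more than 2.5 mm too wide: the corners would be rounded off (value of joint nut_angle above 0.35 rad and value of joint jaw_opening above 0.0325 m).
It fails at once if the nut is tightened (clockwise by more than 0.2 rad) (value of joint nut_angle below -0.2 rad).
It fails at once if the fingers take hold of the nut (more than 5 N) (contact force between the fingers and nut above 5 N).
It fails at once if the fingers force the wrench's moving jaw (more than 25 N) (contact force between the fingers and jaw above 25 N).
It fails at once if a bystander (gauze roll, timer, tape roll) is moved by more than 30 mm (distance of any of gauze_roll, timer, tape_roll from where it was at the start of the episode above 0.03 m).
It also fails if it takes over 72 s, if anything falls off the work surface, if the arm or the gripper's body presses on something with over 40 N, if the wrist force passes 120 N, or if a joint passes its speed limit or range.

### The arm

A 6-joint arm with a two-finger parallel gripper is mounted at the origin on a cart in front of the work surface, level with it; the furniture and walls round the work are solid. World frame = base frame: x ahead of the robot, y to its left, z up, the work surface at z = 0. Lengths are in mm, angles in rad, forces in N, time in s.
With the tool pointing down it reaches from about 350 to 775 mm from the base axis. Payload 7.3 kg.
Tool frame: the origin (TCP) lies on the mounting face of the last link; the fingertips stand 178 mm ahead of it and the grasp point (between the pads) lies 159 mm ahead of it; z points along the fingers, y is the line along which they close (so a half turn about z gives the same grasp; the last joint's range is limited). The gripper opens to 92 mm and grips with 3 to 60 N. Pads are 19 mm wide; open, the fingers measure 130 mm over their backs; the gripper's body (75 mm by 190 mm) begins 47 mm behind the grasp point.
Start: joints at [0.977, 0.342, 1.524, -0, 1.275, -0.146], TCP at [227.296, 473.249, 404.741] pointing down, gripper open.
Joint ranges: [-2.53, 2.53], [-0.77, 2.02], [0.04, 2.7], [-1, 4.14], [0.28, 2.66], [-3.11, 3.11]. Speed limits (rad/s): [2.57, 2.57, 3.14, 3.14, 3.14, 3.14].

### API

Orientations are given as [roll, pitch, yaw] about the fixed x, y, z axes, in that order (R = Rz(yaw) Ry(pitch) Rx(roll)).
In Python, from plant import bot, viewer, sensors gives the robot as it stands (bot), with the cameras (viewer) and the readings (sensors).
- The arm moves only by the tool shift_gripper, called after "Request:" as a command line: name --argument value ..., lists and objects as JSON in quotes. Schema: {"type":"object","properties":{"moves":{"type":"array","items":{"type":"object","properties":{"finger_gap":{"type":"number"},"pos":{"type":"array","items":{"type":"number"},"minItems":3,"maxItems":3},"rz":{"type":"number"}},"additionalProperties":false,"required":["finger_gap"]},"minItems":1,"maxItems":5},"only":{"type":"string"},"quiet":{"type":"boolean"},"lines":{"type":"string"}},"required":["moves"],"additionalProperties":false}. moves is a list of rows, 1 to 5 of them, each an object with the fields finger_gap (the finger opening in mm), pos (a list: dx, dy, dz in mm), rz (a turn about the tool's z in rad); a field left out counts as zero (the opening has to be given); each row is the pose to reach, as a shift and turn from the pose commanded when the call began, along the tool's axes at that moment; what a row does not reach only later rows make up. A row lasts 1/8 s, in which the tool goes at most 62.5 mm and 0.188 rad, less where a joint would pass 70% of its speed; a pose out of reach is approached as far as the arm can. The fingers move at their own pace and stop on an object; the grip force is fixed at half the most. Time passes only in rows, so rows that do not move let the fingers close. The tool returns the time, the measured TCP pose, the force, the opening and the grip force at its end. only (a regular expression) keeps the lines of the reply that match it, lines (a string "A,B") keeps lines A to B, and quiet returns only ok. Input that does not fit is refused with a message, and nothing moves.
- sensors.get_obs(): the state, without advancing time (a new reading comes with each control period).
- viewer.capture(name): name is "side" or "top" or "wrist"; returns a dict with "color" (480x640x3 uint8, red, green, blue), "K" (3x3 intrinsics, pixels), "R" (3x3) and "t" (3): a world point X has camera coordinates R X + t. Camera axes: x right, y down, z forward; pixel columns grow to the right and rows downward; lengths in mm; the calibration is good to about 2 mm. A picture is of the moment at which its call begins. There is no depth.
- bot.close_job(): hands the job in; it is judged then, once.
The state is a dict: "time": time; "joint_positions": joint angles; "dq": joint speeds; "tau": joint torques, N m; "tool_pos": TCP position; "tcp_rot": TCP orientation; "contact_force": force on the tool from outside, world axes, zero at the start; "moment": the same for the moment, N m; "grip_width": finger opening in mm; "finger_force": force on a finger pad.
Only numpy, scipy, OpenCV 4.12 (cv2) and the standard library are available. Lean on these libraries where they do the work, as an engineer would, in place of code of your own. Each camera call takes 0.05 s, during which the arm holds its last target. There are 200 camera calls.

## Working session

There is one attempt and no reset: what is moved stays moved. The work goes in short steps, Python scripts to look and compute and a tool call to move; the robot and the scene stay as the last step left them, time stands still between calls to the robot, and variables do not carry over. Pictures are saved under pics/ and viewed, at most 10 in all, crops included, and the job is handed in when it is done.

```bash
ls; mkdir -p pics
```

Run:
```python
from plant import bot, viewer, sensors
import cv2
for n in ("top","side"):
    c=viewer.capture(n); cv2.imwrite(f"pics/{n}0.png",c["color"][:,:,::-1]); print(n,c["K"].tolist(),c["R"].round(4).tolist(),c["t"].round(1).tolist())
o=sensors.get_obs(); print(o)
```

```text
pics
plant.py
top [[515.3210136136995, 0.0, 316.1843470679765], [0.0, 515.3210136136995, 236.8398638039691], [0.0, 0.0, 1.0]] [[-0.0111, -0.9999, 0.0056], [-0.9846, 0.01, -0.1744], [0.1744, -0.0074, -0.9847]] [81.5, 546.1, 1247.4]
side [[444.615109755943, 0.0, 316.33029913473297], [0.0, 444.615109755943, 235.0478529932867], [0.0, 0.0, 1.0]] [[-0.9941, 0.1083, 0.0019], [0.0629, 0.5912, -0.8041], [-0.0882, -0.7992, -0.5945]] [525.9, 7.9, 1080.4]
{'time': 0.1, 'joint_positions': array([ 9.76978941e-01,  3.42652959e-01,  1.52490531e+00, -1.23986555e-05,
        1.27538650e+00, -1.45980054e-01]), 'dq': array([-0.00068799, -0.00196382, -0.00214047,  0.00044419, -0.0022372 ,
        0.00022341]), 'tau': array([ 1.10865556e-03, -4.32003343e+01, -2.44694495e+01,  7.19388085e-02,
        5.25445829e-02, -2.73768251e-05]), 'tool_pos': array([227.24168341, 473.14563654, 404.11998345]), 'tcp_rot': array([-3.14025319e+00, -1.84952169e-04,  2.69375882e+00]), 'contact_force': array([-0.61839602,  0.01963229, -0.17810529]), 'moment': array([ 0.01933007, -0.07372485,  0.01030257]), 'finger_force': 0.0, 'grip_width': 91.98705556581314}
```

View pics/top0.png

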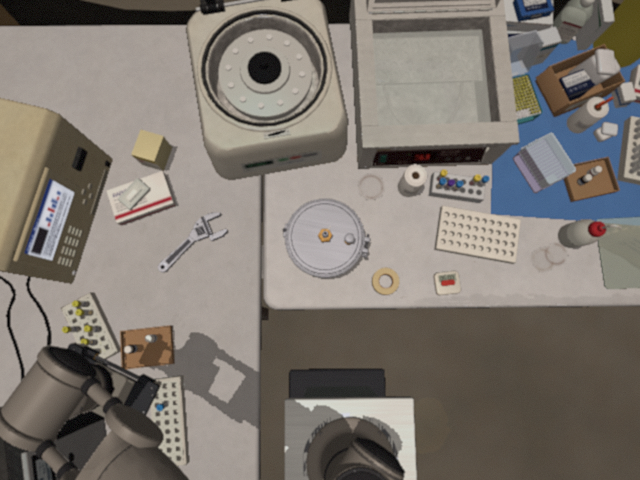

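View pics/side0.png

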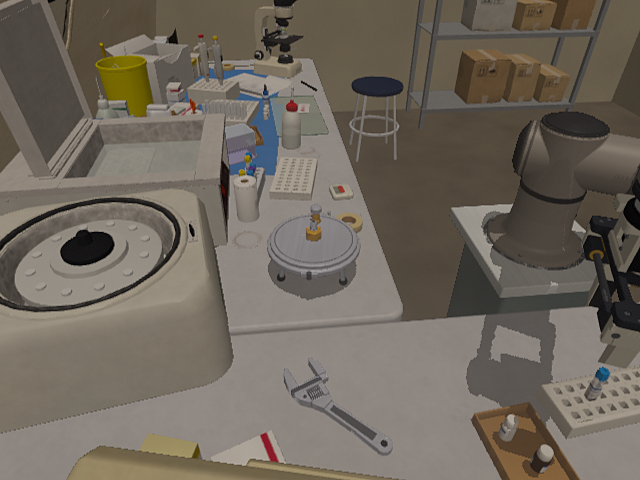

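The top view shows the wrench at about (195,240), jaws to the upper right at (218,225). The holder is centred near (326,237), the nut at (325,236) and the knob at (349,239). I'll enlarge both.

Create h.py:
```python
import numpy as np, cv2
from plant import bot, viewer, sensors
def px(c,X): 
    p=c["K"]@(c["R"]@np.array(X,float)+c["t"]); return p[:2]/p[2]
def at(c,u,v,z):
    d=c["R"].T@np.linalg.inv(c["K"])@np.array([u,v,1.]); o=-c["R"].T@c["t"]
    return o+d*(z-o[2])/d[2]
def crop(c,u0,v0,w,h,s):
    a=cv2.resize(c["color"][v0:v0+h,u0:u0+w,::-1],None,fx=s,fy=s,interpolation=cv2.INTER_CUBIC)
    for i in range(0,w,10): cv2.putText(a,str(u0+i),(i*s,8),0,.3,(0,0,255)); cv2.line(a,(i*s,10),(i*s,16),(0,0,255))
    for i in range(0,h,10): cv2.putText(a,str(v0+i),(0,i*s+4),0,.3,(255,0,0)); cv2.line(a,(20,i*s),(26,i*s),(255,0,0))
    return a
def tool(X,yaw=None):
    "world displacement target X(TCP) -> tool axes shift"
    from scipy.spatial.transform import Rotation as R
    o=sensors.get_obs(); M=R.from_euler('xyz',o["tcp_rot"]).as_matrix()
    return M.T@(np.array(X)-o["tool_pos"])
```

Run:
```python
from h import *
c=viewer.capture("top"); s=viewer.capture("side")
a=np.vstack([np.hstack([crop(c,155,205,80,70,5),crop(c,285,195,80,70,5)]) ])
b=np.hstack([crop(s,275,350,80,50,5),crop(s,275,195,80,50,5)])
cv2.imwrite("pics/crop1.png",np.vstack([a,b]))
```

```text
(no output)
```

View pics/crop1.png

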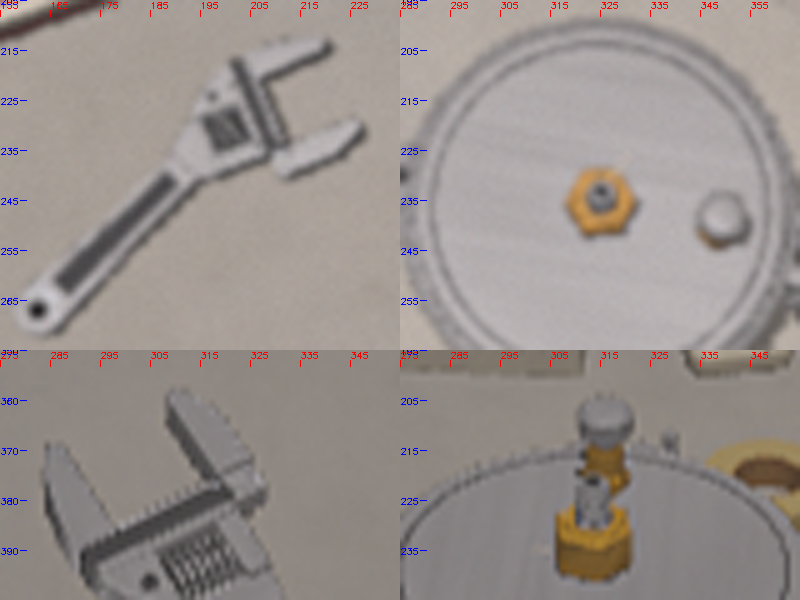

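Read from the crops:
- **Wrench:** handle hole at (162.4,267), worm at (200.2,230.6), fixed (upper) jaw tip about (221,215), moving jaw below it.
- **Holder:** nut and tail at (325,235), knob top at (349.5,239).
- **Side view:** knob top centre at about (315.8,207), hose tail top at (313.6,222).

Run:
```python
from h import *
from scipy.optimize import least_squares
c=viewer.capture("top"); s=viewer.capture("side")
np.set_printoptions(precision=1,suppress=True)
print("tail top",at(c,325.2,233.5,130),at(s,313.6,222.0-1,130),"nut",at(c,325.2,235.3,110))
print("knob top",at(c,349.5,238.5,129.5),at(s,315.8,206.5,129.5))
# lid rim ellipse
print("lid left/right/top", at(c,287.5,237,88),at(c,361,237,88),at(c,324,199.5,88))
# wrench fit, points in wrench frame
P=[((-45,-3,18),(200.2,230.6)),((19,15,17),(221.2,215.2)),((-20,15,17),(207.5,221.5))]
hd=np.array([-50,-2])
def W(q,p):
    cs,sn=np.cos(q[2]),np.sin(q[2]); return [q[0]+cs*p[0]-sn*p[1],q[1]+sn*p[0]+cs*p[1],p[2]]
def hp(d,n=0):
    a=np.radians(202.5); return (-50+d*np.cos(a),-2+d*np.sin(a),12)
def f(q):
    r=[px(c,W(q,p))-np.array(m) for p,m in P[:2]]
    r.append(px(c,W(q,hp(q[3])))-np.array((162.4,267.)))
    return np.concatenate(r)
w=at(c,200,231,18)
q=least_squares(f,[w[0],w[1]-45,-1.24,128]).x; print("wrench",q[:2],"yaw %.3f"%q[2],"hole d",q[3],f(q))
for n,p in dict(neck=(-85.1,-16.5,6),worm=(-45,-3,19.5)).items(): print(n,np.array(W(q,p)),px(c,W(q,p)), px(s,W(q,p)))
for v in ((219,218.6),(226.,230),(213,236.5)):
    X=at(c,*v,17)[:2]-q[:2]; cs,sn=np.cos(q[2]),np.sin(q[2]); print("jaw pt in wrench",cs*X[0]+sn*X[1],-sn*X[0]+cs*X[1])
```

```text
tail top [540.2  55.  130. ] [541.1  57.2 130. ] nut [539.5  54.5 110. ]
knob top [527.8  -2.  129.5] [530.6   2.6 129.5]
lid left/right/top [540.2 145.8  88. ] [538.4 -33.1  88. ] [633.2  55.7  88. ]
wrench [591.1 333. ] yaw -1.177 hole d 128.32305174170207 [ 0.2  0.2 -0.1 -0.1 -0.1 -0.1]
neck [543.2 405.2   6. ] [188.7 242.4] [335.1 409.6]
worm [571.1 373.4  19.5] [200.2 230.7] [315.5 388.7]
jaw pt in wrench 10.627842361772718 8.389027731797823
jaw pt in wrench 16.29261802942015 -26.678381872873977
jaw pt in wrench -20.64093305864325 -29.410789597036985
```

The holder comes out at (540,56) with yaw ≈ -11°, and the knob at (529,0), 57 mm from the nut, which matches. The wrench has yaw -67.4° and its neck is at (543,405). Next is the knob.

Run:
```python
from h import *
print(tool([529,0,404]))
```

```text
[-476.8611596  -295.93012557    0.61794099]
```

Request:
shift_gripper --moves '[{"finger_gap": 50, "pos": [-53, -33, 0], "rz": 0.15}, {"finger_gap": 50, "pos": [-106, -66, 0], "rz": 0.3}, {"finger_gap": 50, "pos": [-159, -99, 0], "rz": 0.45}, {"finger_gap": 50, "pos": [-212, -132, 0], "rz": 0.6}, {"finger_gap": 50, "pos": [-265, -164, 0], "rz": 0.69}]'

```text
time: 0.92
tool_pos: [395.8, 208.9, 405.0]
tcp_rot: [3.141, -0.0, 2.0]
contact_force: [0.3, -0.1, 1.0]
grip_width: 51.2
finger_force: 0.0
```

Run:
```python
from h import *
print(tool([529,0,404]))
```

```text
[-245.33678599   34.11315962    0.95887901]
```

Request:
shift_gripper --moves '[{"finger_gap": 50, "pos": [-60, 8, 0]}, {"finger_gap": 50, "pos": [-120, 16, 0]}, {"finger_gap": 50, "pos": [-180, 24, 0]}, {"finger_gap": 50, "pos": [-240, 33, 0]}, {"finger_gap": 50, "pos": [-245, 34, 0]}]'

```text
time: 1.55
tool_pos: [530.3, -0.7, 404.2]
tcp_rot: [-3.142, 0.001, 1.999]
contact_force: [0.5, 0.9, 0.2]
grip_width: 50.1
finger_force: 0.0
```

Run:
```python
from h import *
print(tool([529,0,284]))
c=viewer.capture("wrist"); cv2.imwrite("pics/w1.png",c["color"][:,:,::-1])
for n,X in dict(knob=(529,0,129.5),tail=(540,56,130)).items(): print(n,px(c,X))
```

```text
[  1.20686394  -0.86873563 120.15756273]
knob [315.74129862 240.08266309]
tail [361.33918719 178.67244443]
```

View pics/w1.png

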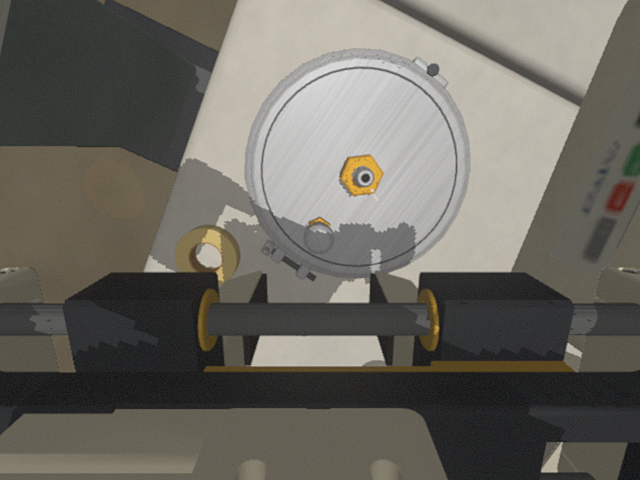

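The wrist view puts the knob at (319,237) and the hose tail at (365.5,178), within 3 mm of my prediction. Descending.

Run:
```python
from h import *
c=viewer.capture("wrist")
k=at(c,319,237,129.5);t=at(c,365.5,177.5,130);print(k,t,np.degrees(np.arctan2(*(k-t)[1::-1]))+90)
print(at(c,362,175.5,110))
print(tool([k[0],k[1],284]))
```

```text
[529.40374801   4.70951829 129.5       ] [541.46217456  59.49062008 130.        ] -12.413986843312756
[541.43714084  59.36125331 110.        ]
[  2.11503202   1.66601092 120.24994746]
```

Request:
shift_gripper --moves '[{"finger_gap": 50, "pos": [0, 0, 55]}, {"finger_gap": 50, "pos": [0, 0, 108]}, {"finger_gap": 50, "pos": [0, 0, 120]}]'

```text
time: 2.02
tool_pos: [527.2, 4.2, 282.3]
tcp_rot: [-3.136, -0.004, 2.006]
contact_force: [0.5, 0.3, 0.2]
grip_width: 49.9
finger_force: 0.0
```

Request:
shift_gripper --moves '[{"finger_gap": 0, "pos": [0, 2, 0]}, {"finger_gap": 0, "pos": [0, 2, 0]}, {"finger_gap": 0, "pos": [0, 2, 0]}, {"finger_gap": 0, "pos": [0, 2, 0]}, {"finger_gap": 0, "pos": [0, 2, 0]}]'

```text
time: 2.65
tool_pos: [529.6, 2.7, 286.3]
tcp_rot: [-3.139, 0.001, 2.004]
contact_force: [-9.3, -3.8, 8.6]
grip_width: 22.4
finger_force: 30.0
```

Run:
```python
from h import *
o=sensors.get_obs();print(o['tool_pos'],o['tcp_rot'],o['joint_positions'])
```

```text
[529.63717399   2.73319217 286.34185996] [-3.13894876e+00  6.75024300e-04  2.00413916e+00] [-0.1390579   0.47596053  1.67308958 -0.0023848   0.99440068 -0.57109826]
```

Request:
shift_gripper --moves '[{"finger_gap": 0, "pos": [0, -1, -4]}, {"finger_gap": 0, "pos": [0, -2, -8]}, {"finger_gap": 0, "pos": [0, -2, -12]}, {"finger_gap": 0, "pos": [0, -2, -14]}, {"finger_gap": 0, "pos": [0, -2, -14]}]'

```text
time: 3.28
tool_pos: [529.2, 2.4, 296.8]
tcp_rot: [-3.141, -0.001, 2.004]
contact_force: [7.1, -2.2, -22.1]
grip_width: 22.4
finger_force: 30.0
```

The knob is at its stop: it has lifted 10.5 mm and the downward load has risen to 22 N. I'll hold, let it down, and release.

Request:
shift_gripper --moves '[{"finger_gap": 0}, {"finger_gap": 0}, {"finger_gap": 0, "pos": [0, 0, 8]}, {"finger_gap": 0, "pos": [0, 0, 12]}, {"finger_gap": 0, "pos": [0, 0, 12]}]'

```text
time: 3.9
tool_pos: [529.0, 2.5, 287.1]
tcp_rot: [3.141, 0.001, 2.004]
contact_force: [1.4, -4.2, -3.6]
grip_width: 22.2
finger_force: 30.0
```

Request:
shift_gripper --moves '[{"finger_gap": 50}, {"finger_gap": 50}, {"finger_gap": 50}, {"finger_gap": 50, "pos": [0, 0, -20]}, {"finger_gap": 50, "pos": [0, 0, -70]}]'

```text
time: 4.53
tool_pos: [528.3, 2.7, 355.7]
tcp_rot: [-3.137, -0.003, 2.004]
contact_force: [1.1, -0.1, -0.0]
grip_width: 50.1
finger_force: 0.0
```

Request:
shift_gripper --moves '[{"finger_gap": 80, "pos": [0, 0, -60], "rz": -0.1}, {"finger_gap": 80, "pos": [0, 0, -70], "rz": -0.2}, {"finger_gap": 80, "pos": [0, 0, -70], "rz": -0.355}]'

```text
time: 4.9
tool_pos: [528.7, 2.7, 428.6]
tcp_rot: [3.139, 0.003, 2.363]
contact_force: [-0.0, 0.2, -0.3]
grip_width: 75.5
finger_force: 0.0
```

Run:
```python
from h import *
c=viewer.capture("top"); s=viewer.capture("side")
cv2.imwrite("pics/c2.png",np.vstack([np.hstack([crop(c,155,205,80,60,5),crop(c,285,195,80,60,5)]),np.hstack([crop(s,275,350,80,50,5),crop(s,275,195,80,50,5)])]))
print(tool([543.2,405.2,420]))
```

```text
[273.19861909 295.93642389   7.3181368 ]
```

Request:
shift_gripper --moves '[{"finger_gap": 80, "pos": [42, 45, 0]}, {"finger_gap": 80, "pos": [84, 90, 0]}, {"finger_gap": 80, "pos": [126, 136, 0]}, {"finger_gap": 80, "pos": [168, 182, 0]}, {"finger_gap": 80, "pos": [200, 216, 0]}]'

```text
time: 5.62
tool_pos: [538.9, 299.4, 426.4]
tcp_rot: [-3.141, -0.001, 2.356]
contact_force: [0.1, -0.1, 0.7]
grip_width: 79.9
finger_force: 0.0
```

Request:
shift_gripper --moves '[{"finger_gap": 80, "pos": [36, 40, 0]}, {"finger_gap": 80, "pos": [73, 82, 5]}, {"finger_gap": 80, "pos": [73, 82, 5]}]'

```text
time: 6.0
tool_pos: [544.4, 410.1, 419.4]
tcp_rot: [-3.139, -0.002, 2.36]
contact_force: [0.1, 0.4, -0.8]
grip_width: 80.1
finger_force: 0.0
```

Run:
```python
from h import *
c=viewer.capture("wrist"); cv2.imwrite("pics/w2.png",c["color"][:,:,::-1])
q=(591.1,333,-1.177)
cs,sn=np.cos(q[2]),np.sin(q[2])
for p in [(-45,-3,19.5),(19,15,17),(-85.1,-16.5,12),(-168.6,-51.1,12)]: print(px(c,[q[0]+cs*p[0]-sn*p[1],q[1]+sn*p[0]+cs*p[1],p[2]]))
print(sensors.get_obs()['tool_pos'])
```

```text
[311.16570587 250.84009982]
[304.80686746 302.89782552]
[313.73207798 213.33526464]
[313.65905298 130.04961772]
[544.89717075 408.10690747 420.04890597]
```

View pics/w2.png

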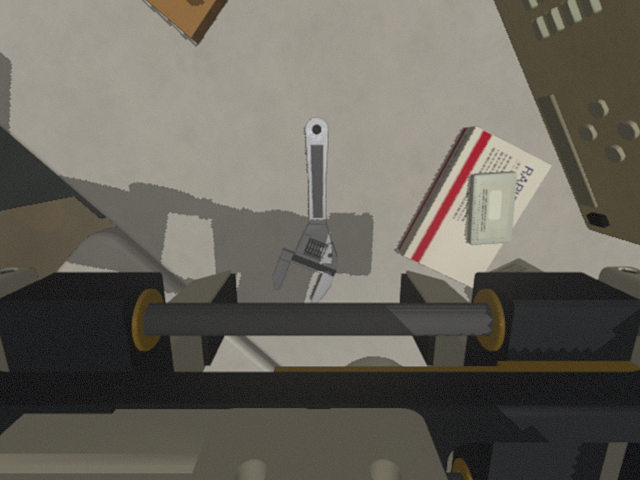

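Run:
```python
from h import *
c=viewer.capture("wrist"); cv2.imwrite("pics/w3.png",crop(c,260,205,90,100,6))
```

```text
(no output)
```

View pics/w3.png

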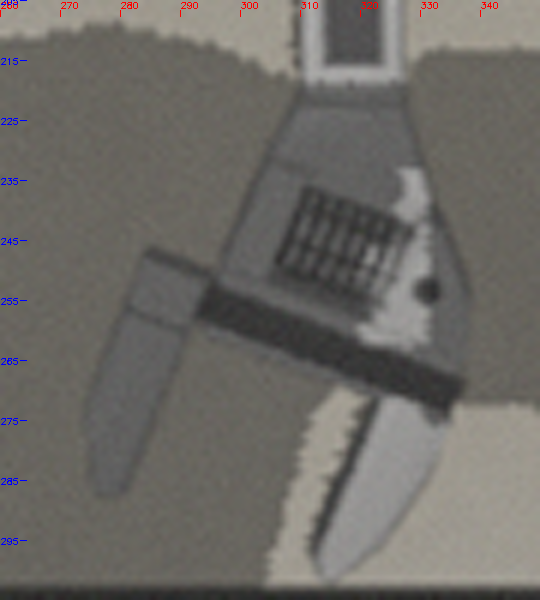

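In the crop the worm is at (316.7,248), the fixed jaw face runs (322.5,271.7) to (313,296.7), and the moving jaw face runs (291.7,259) to (281.7,286.7). The handle centre is (318.8,216) and the hole (317,129).

Create wr.py:
```python
from h import *
from scipy.optimize import least_squares
a=np.radians(202.5)
def W(q,p):
    cs,sn=np.cos(q[2]),np.sin(q[2]); return np.array([q[0]+cs*p[0]-sn*p[1],q[1]+sn*p[0]+cs*p[1],p[2]])
def inv(q,X):
    d=np.array(X[:2])-q[:2]; cs,sn=np.cos(q[2]),np.sin(q[2]); return np.array([cs*d[0]+sn*d[1],-sn*d[0]+cs*d[1]])
```

Run:
```python
from wr import *
c=viewer.capture("wrist"); np.set_printoptions(precision=2,suppress=True)
def f(q):
    r=list(px(c,W(q,(-45,-3,19)))-(316.7,248))
    r+=list(px(c,W(q,(-50+q[3]*np.cos(a),-2+q[3]*np.sin(a),12)))-(317,129))
    for u in ((322.5,271.7),(313,296.7)): r.append(inv(q,at(c,*u,17))[1]-15)
    n=inv(q,at(c,318.8,216,12))-(-50,-2); r.append(-n[0]*np.sin(a)+n[1]*np.cos(a))
    return np.array(r)
s=least_squares(f,[591,333,-1.177,128]); q=s.x; print(q,s.fun)
for u in ((291.7,259),(281.7,286.7)): print("mov face",inv(q,at(c,*u,17)))
n=W(q,(-85.1,-16.5,6)); print("neck",n, "tool yaw", q[2]+np.radians(112.5+90))
print(tool([n[0],n[1],180]))
```

```text
[595.46 336.19  -1.16 126.47] [-0.05 -0.14  0.02 -0.   -0.72  0.42 -0.26]
mov face [-21.22 -24.91]
mov face [ 15.63 -23.94]
neck [546.28 407.58   6.  ] tool yaw 2.375234155283952
[  0.69   1.98 241.38]
```

Request:
shift_gripper --moves '[{"finger_gap": 60, "pos": [0.7, 2, 60], "rz": -0.015}, {"finger_gap": 60, "pos": [0.7, 2, 120], "rz": -0.015}, {"finger_gap": 60, "pos": [0.7, 2, 180], "rz": -0.015}, {"finger_gap": 60, "pos": [0.7, 2, 225], "rz": -0.015}, {"finger_gap": 60, "pos": [0.7, 2, 240], "rz": -0.015}]'

```text
time: 6.78
tool_pos: [546.2, 406.4, 179.3]
tcp_rot: [-3.137, -0.001, 2.371]
contact_force: [-0.2, -0.8, 0.2]
grip_width: 60.1
finger_force: 0.0
```

Request:
shift_gripper --moves '[{"finger_gap": 0}, {"finger_gap": 0}, {"finger_gap": 0}, {"finger_gap": 0}]'

```text
time: 7.28
tool_pos: [546.6, 408.5, 183.0]
tcp_rot: [3.14, 0.001, 2.374]
contact_force: [-0.7, 0.6, 0.6]
grip_width: 25.1
finger_force: 0.6
```

Request:
shift_gripper --moves '[{"finger_gap": 0}, {"finger_gap": 0}, {"finger_gap": 0}]'

```text
time: 7.65
tool_pos: [546.3, 408.2, 182.6]
tcp_rot: [-3.142, 0.0, 2.374]
contact_force: [-2.2, -2.5, 5.7]
grip_width: 19.7
finger_force: 30.0
```

Request:
shift_gripper --moves '[{"finger_gap": 35}, {"finger_gap": 35}, {"finger_gap": 35, "pos": [0, 0, 2.5]}, {"finger_gap": 35, "pos": [0, 0, 2.5]}]'

```text
time: 8.15
tool_pos: [546.3, 408.3, 178.7]
tcp_rot: [-3.141, -0.0, 2.374]
contact_force: [-0.9, 0.6, 0.2]
grip_width: 34.8
finger_force: 0.0
```

Request:
shift_gripper --moves '[{"finger_gap": 0}, {"finger_gap": 0}, {"finger_gap": 0}, {"finger_gap": 0}, {"finger_gap": 0}]'

```text
time: 8.78
tool_pos: [546.4, 408.3, 179.3]
tcp_rot: [3.141, -0.0, 2.374]
contact_force: [0.8, 0.7, -0.6]
grip_width: 19.8
finger_force: 30.0
```

Request:
shift_gripper --moves '[{"finger_gap": 0, "pos": [0, 0, -20]}, {"finger_gap": 0, "pos": [0, 0, -50]}, {"finger_gap": 0, "pos": [0, 0, -110]}, {"finger_gap": 0, "pos": [0, 0, -160]}, {"finger_gap": 0, "pos": [0, 0, -160]}]'

```text
time: 9.4
tool_pos: [546.8, 408.6, 346.0]
tcp_rot: [3.131, 0.003, 2.374]
contact_force: [0.9, -0.1, -4.7]
grip_width: 18.9
finger_force: 30.0
```

Run:
```python
from wr import *
np.set_printoptions(precision=2,suppress=True)
q0=np.array([595.46,336.19,-1.159]); g=inv(q0,(546.4,408.3)); print("grip in wrench",g)
yaw=np.radians(-131.7); R=lambda y:np.array([[np.cos(y),-np.sin(y)],[np.sin(y),np.cos(y)]])
X=np.array([540.8,59.4])+R(yaw)@(g-np.array([0,-4.3]))
print("TCP target",X,"tool yaw",2.374+yaw+1.159)
print(tool([*X,346]))
```

```text
grip in wrench [-85.72 -16.1 ]
TCP target [589.01 131.25] tool yaw 1.2344013751234681
[-223.02 -170.25   -1.2 ]
```

Request:
shift_gripper --moves '[{"finger_gap": 0, "pos": [-35, -27, 0], "rz": 0.17}, {"finger_gap": 0, "pos": [-75, -57, 0], "rz": 0.34}, {"finger_gap": 0, "pos": [-120, -92, 0], "rz": 0.51}, {"finger_gap": 0, "pos": [-160, -122, 0], "rz": 0.68}, {"finger_gap": 0, "pos": [-195, -149, 0], "rz": 0.85}]'

```text
time: 10.02
tool_pos: [582.8, 163.6, 338.1]
tcp_rot: [-3.139, 0.001, 1.518]
contact_force: [-0.0, -0.5, -4.0]
grip_width: 20.1
finger_force: 30.0
```

Request:
shift_gripper --moves '[{"finger_gap": 0, "rz": 0.15}, {"finger_gap": 0, "rz": 0.29}, {"finger_gap": 0, "rz": 0.29}]'

```text
time: 10.4
tool_pos: [582.8, 165.4, 338.2]
tcp_rot: [-3.14, 0.001, 1.235]
contact_force: [-0.8, -0.4, -3.7]
grip_width: 19.9
finger_force: 30.0
```

Run:
```python
from h import *
print(tool([589,131.2,330]))
```

```text
[-30.22512574  17.17024373   8.23600513]
```

Request:
shift_gripper --moves '[{"finger_gap": 0, "pos": [-15, 9, 0]}, {"finger_gap": 0, "pos": [-30, 17, 0]}, {"finger_gap": 0, "pos": [-30, 17, 0]}, {"finger_gap": 0, "pos": [-30, 17, 0]}]'

```text
time: 10.9
tool_pos: [589.3, 131.4, 339.2]
tcp_rot: [-3.141, -0.0, 1.233]
contact_force: [0.1, 0.3, -4.3]
grip_width: 19.7
finger_force: 30.0
```

Run:
```python
from wr import *
c=viewer.capture("wrist"); cv2.imwrite("pics/w4.png",crop(c,230,180,130,100,6))
for X in ((540.8,59.4,130),(540.8,59.4,110),(529,2.6,129.5)): print(px(c,X))
o=sensors.get_obs();print(o['tool_pos'],o['tcp_rot'])
```

```text
[284.53780576 394.95283495]
[287.18461707 375.22781427]
[297.85298975 465.88731756]
[589.26817849 131.70890293 339.25933913] [-3.14149842e+00 -3.13646682e-04  1.23387500e+00]
```

View pics/w4.png

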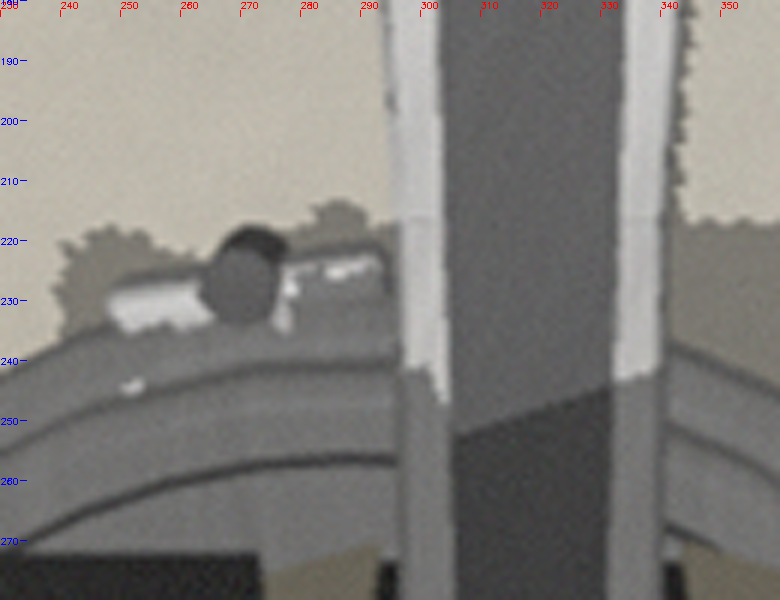

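The wrist camera sees only the handle here and not the mouth. I'll lower until the mouth is just around the hose tail, still above the nut, and check with the top and side cameras.

Request:
shift_gripper --moves '[{"finger_gap": 0, "pos": [0, 0, 15]}, {"finger_gap": 0, "pos": [0, 0, 30]}, {"finger_gap": 0, "pos": [0, 0, 42]}, {"finger_gap": 0, "pos": [0, 0, 42]}, {"finger_gap": 0, "pos": [0, 0, 42]}]'

```text
time: 11.58
tool_pos: [589.5, 131.8, 297.4]
tcp_rot: [3.141, -0.0, 1.234]
contact_force: [-0.6, -0.2, -3.5]
grip_width: 19.6
finger_force: 30.0
```

Run:
```python
from wr import *
c=viewer.capture("top"); s=viewer.capture("side")
cv2.imwrite("pics/c5.png",np.hstack([crop(c,285,190,66,85,6),crop(s,285,190,66,85,6)]))
o=sensors.get_obs();print(o['tool_pos'],o['tcp_rot'])
```

```text
[589.50979963 131.75442596 297.84097394] [ 3.14040437e+00 -6.46779917e-04  1.23381740e+00]
```

View pics/c5.png

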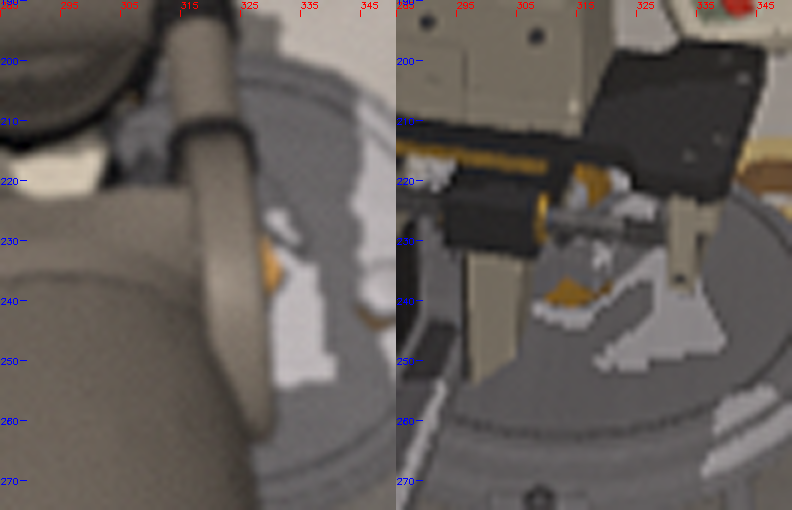

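The arm hides most of the mouth in both views. The nut shows at (328,234) in the top view and (314,239) in the side view, with nothing wrong in sight. I'll lower it, watching the force.

Request:
shift_gripper --moves '[{"finger_gap": 0, "pos": [2, 0.8, 0]}, {"finger_gap": 0, "pos": [2, 0.8, 3]}, {"finger_gap": 0, "pos": [2, 0.8, 6]}, {"finger_gap": 0, "pos": [2, 0.8, 9]}, {"finger_gap": 0, "pos": [2, 0.8, 12]}]'

```text
time: 12.3
tool_pos: [590.8, 133.3, 285.0]
tcp_rot: [3.141, 0.0, 1.234]
contact_force: [1.7, -0.4, -3.5]
grip_width: 19.4
finger_force: 30.0
```

Request:
shift_gripper --moves '[{"finger_gap": 0, "pos": [0, 0, 2]}, {"finger_gap": 0, "pos": [0, 0, 4]}, {"finger_gap": 0, "pos": [0, 0, 6]}, {"finger_gap": 0, "pos": [0, 0, 6]}]'

```text
time: 12.8
tool_pos: [590.8, 133.3, 279.1]
tcp_rot: [3.141, -0.0, 1.234]
contact_force: [1.1, -1.5, -3.8]
grip_width: 19.7
finger_force: 30.0
```

Request:
shift_gripper --moves '[{"finger_gap": 0, "pos": [0, 0, 3]}, {"finger_gap": 0, "pos": [0, 0, 6]}, {"finger_gap": 0, "pos": [0, 0, 8]}, {"finger_gap": 0, "pos": [0, 0, 10]}, {"finger_gap": 0, "pos": [0, 0, 10]}]'

```text
time: 13.42
tool_pos: [590.7, 133.3, 269.1]
tcp_rot: [-3.141, -0.0, 1.234]
contact_force: [0.7, -1.8, -4.2]
grip_width: 19.8
finger_force: 30.0
```

Request:
shift_gripper --moves '[{"finger_gap": 0, "pos": [0, 0, 1]}, {"finger_gap": 0, "pos": [0, 0, 2]}, {"finger_gap": 0, "pos": [0, 0, 2]}]'

```text
time: 13.8
tool_pos: [590.7, 133.3, 267.3]
tcp_rot: [3.141, -0.0, 1.234]
contact_force: [1.1, -1.4, -3.2]
grip_width: 19.7
finger_force: 30.0
```

Request:
shift_gripper --moves '[{"finger_gap": 32}, {"finger_gap": 32}, {"finger_gap": 32}, {"finger_gap": 32}]'

```text
time: 14.3
tool_pos: [590.7, 133.4, 267.3]
tcp_rot: [3.142, -0.0, 1.234]
contact_force: [-0.1, -1.3, 0.1]
grip_width: 32.2
finger_force: 0.0
```

Request:
shift_gripper --moves '[{"finger_gap": 32, "pos": [0, 0, -25]}, {"finger_gap": 32, "pos": [0, 0, -80]}, {"finger_gap": 32, "pos": [-40, 0, -125], "rz": 0.18}, {"finger_gap": 0, "pos": [-70, 0, -130], "rz": 0.36}, {"finger_gap": 0, "pos": [-90, 0, -130], "rz": 0.39}]'

```text
time: 14.92
tool_pos: [560.5, 47.3, 398.0]
tcp_rot: [3.14, -0.001, 0.843]
contact_force: [-0.0, 0.9, 0.0]
grip_width: 16.6
finger_force: 0.0
```

Request:
shift_gripper --moves '[{"finger_gap": 0}, {"finger_gap": 0}]'

```text
time: 15.18
tool_pos: [561.1, 48.9, 396.4]
tcp_rot: [-3.14, 0.0, 0.846]
contact_force: [0.4, 0.1, 0.0]
grip_width: 1.2
finger_force: 0.0
```

```bash
python3 - <<'E'
from wr import *
c=viewer.capture("wrist"); 
q=(*(np.array([540.8,59.4])),0)
np.set_printoptions(precision=1,suppress=True)
p=px(c,(560,85,105)); print(p)
u,v=int(p[0])-66,int(p[1])-60; print(u,v)
cv2.imwrite("pics/w6.png",crop(c,max(0,min(u,510)),max(0,min(v,370)),130,98,6))
print(sensors.get_obs()['tool_pos'],sensors.get_obs()['tcp_rot'])
E
```

```text
[288.3 204.1]
222 144
[561.2  49.1 396.4] [-3.1  0.   0.8]
```

View pics/w6.png

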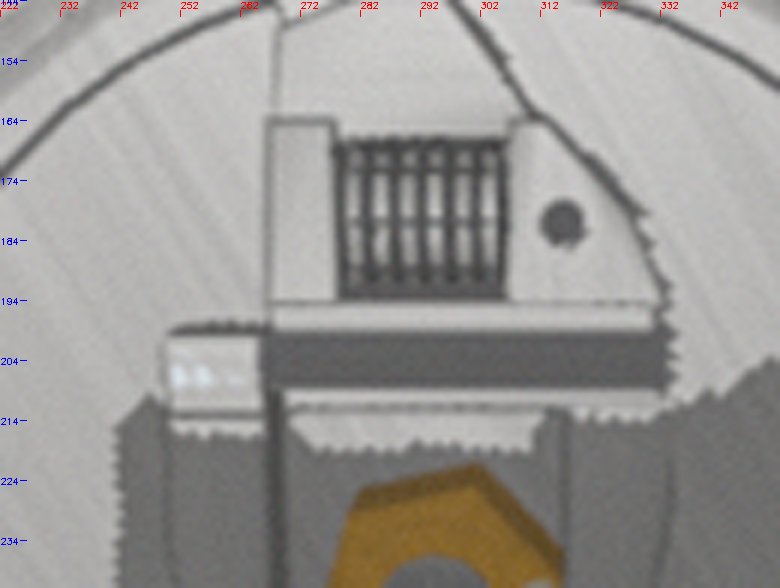

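The wrench lies flat with the nut inside the mouth: moving jaw face at x≈268, fixed face at x≈315. The nut itself sits about 17° off the jaw faces, with edges from (281,229) to (301,225). Its flats aren't aligned with the holder, so I'll fit the hexagon numerically.

Create nutfit.py:
```python
from wr import *
from scipy.optimize import minimize
c=viewer.capture("wrist"); hsv=cv2.cvtColor(c["color"],cv2.COLOR_RGB2HSV)
m=cv2.inRange(hsv,(10,120,60),(30,255,255))
n,l,st,ce=cv2.connectedComponentsWithStats(m)
p=px(c,(541,59,110)); ks=[k for k in range(1,n) if st[k,4]>30 and np.hypot(*(ce[k]-p))<40]; m=np.isin(l,ks).astype(np.uint8)
print(p,[(st[k].tolist()) for k in ks]); m[int(st[ks[0],1]+0):]=m[int(st[ks[0],1]+0):]
ys,xs=np.nonzero(cv2.dilate(m,np.ones((25,25))))
def hexa(q,z,r=17.32): return [px(c,(q[0]+r*np.cos(q[2]+k*np.pi/3),q[1]+r*np.sin(q[2]+k*np.pi/3),z)) for k in range(6)]
def sil(q,zb=105):
    im=np.zeros((480,640),np.uint8); h=cv2.convexHull(np.array(hexa(q,110)+hexa(q,zb),np.float32))
    cv2.fillConvexPoly(im,np.round(h*16).astype(np.int32),1,shift=4); cv2.fillConvexPoly(im,np.round(np.array([px(c,(q[0]+8.5*np.cos(t),q[1]+8.5*np.sin(t),zz)) for zz in (110,) for t in np.linspace(0,6.28,30)])*16).astype(np.int32),0,shift=4); return im
hide=m*0
def cost(q): 
    d=(sil(q)!=m); d[hide>0]=0; return d.sum()
tail=cv2.convexHull(np.array([px(c,(541.2+9*np.cos(t),59.5+9*np.sin(t),z)) for z in (110,130) for t in np.linspace(0,6.28,20)],np.float32)).astype(np.int32)
cv2.fillConvexPoly(hide,tail,1)
best=min((minimize(cost,[541,59.5,np.radians(a)],method='Nelder-Mead',options=dict(initial_simplex=[[541,59.5,np.radians(a)],[544,59.5,np.radians(a)],[541,62.5,np.radians(a)],[541,59.5,np.radians(a+8)]])) for a in range(0,60,10)),key=lambda r:r.fun)
print(best.fun,m.sum(),best.x[:2],"corner/edge angle mod60 deg",np.degrees(best.x[2])%60)
```

```bash
python3 nutfit.py
```

Run:
```python
from wr import *
c=viewer.capture("wrist")
np.set_printoptions(precision=2,suppress=True)
def f(q):
    r=[]
    for u in ((277.5,167.5),(277.5,191)): r.append(inv(q,at(c,*u,106))[1]+13)   # worm -y end
    for u in ((305.8,167.5),(305.8,191)): r.append(inv(q,at(c,*u,106))[1]-7)
    r.append(inv(q,at(c,291.5,180,107))[0]+45); return np.array(r)
s=least_squares(f,[541,59,-2.3]); print(s.x,np.degrees(s.x[2]),s.fun,"nut in wrench",inv(s.x,(541,59.4)))
for u in ((268.5,230),(268,212),(316,230),(315.5,214)): print(inv(s.x,at(c,*u,105)))
```

```text
[292.53785847 245.01835367] [[275, 222, 41, 42, 825]]
98.0 825 [542.65859638  58.90247572] corner/edge angle mod60 deg 29.485543942843123
[546.65  62.39  -2.32] -132.8212293286241 [-0.89 -1.02  0.84  1.08 -0.  ] nut in wrench [ 6.03 -2.12]
[ -4.46 -21.63]
[-19.18 -21.82]
[-5.31 16.69]
[-18.4   16.02]
```

Run:
```python
from h import *
print(tool([590.7,133.3,267.3]))
```

```text
[ 82.55462898 -33.54159451 129.30816833]
```

Request:
shift_gripper --moves '[{"finger_gap": 36, "pos": [40, -16, 0], "rz": -0.15}, {"finger_gap": 36, "pos": [82.5, -33.5, 10], "rz": -0.3}, {"finger_gap": 36, "pos": [82.5, -33.5, 60], "rz": -0.388}, {"finger_gap": 36, "pos": [82.5, -33.5, 80], "rz": -0.388}, {"finger_gap": 36, "pos": [82.5, -33.5, 80], "rz": -0.388}]'

```text
time: 15.95
tool_pos: [590.4, 133.0, 315.2]
tcp_rot: [-3.138, 0.002, 1.233]
contact_force: [0.0, 0.4, 0.2]
grip_width: 35.4
finger_force: 0.0
```

Request:
shift_gripper --moves '[{"finger_gap": 36, "pos": [0, 0, 30]}, {"finger_gap": 36, "pos": [0, 0, 49]}, {"finger_gap": 36, "pos": [0, 0, 49]}, {"finger_gap": 36, "pos": [0, 0, 49]}]'

```text
time: 16.45
tool_pos: [591.3, 132.4, 269.8]
tcp_rot: [3.139, -0.001, 1.232]
contact_force: [0.6, 0.6, 1.0]
grip_width: 35.7
finger_force: 0.0
```

Run:
```python
from h import *
o=sensors.get_obs();print(o['tool_pos'],o['tcp_rot']); print(tool([590.7,133.3,267.3]))
```

```text
[591.30815817 132.44490161 269.8430799 ] [ 3.13930381e+00 -1.18329646e-03  1.23192311e+00]
[ 0.60129243 -0.86364796  2.54182309]
```

Request:
shift_gripper --moves '[{"finger_gap": 0}, {"finger_gap": 0}, {"finger_gap": 0}, {"finger_gap": 0}, {"finger_gap": 0}]'

```text
time: 17.08
tool_pos: [590.8, 132.4, 269.0]
tcp_rot: [3.141, -0.001, 1.232]
contact_force: [-0.7, 0.2, 5.4]
grip_width: 19.6
finger_force: 30.0
```

Request:
shift_gripper --moves '[{"finger_gap": 0, "pos": [-2, 6, -1], "rz": 0.077}, {"finger_gap": 0, "pos": [-4.8, 12, -1], "rz": 0.155}, {"finger_gap": 0, "pos": [-8, 18.2, -1], "rz": 0.232}, {"finger_gap": 0, "pos": [-12, 24.2, -1], "rz": 0.309}, {"finger_gap": 0, "pos": [-12, 24.2, -1], "rz": 0.309}]'

```text
time: 17.7
tool_pos: [609.8, 112.7, 269.1]
tcp_rot: [3.141, -0.0, 0.923]
contact_force: [-0.1, 0.1, -0.5]
grip_width: 19.6
finger_force: 30.0
```

Request:
shift_gripper --moves '[{"finger_gap": 34, "pos": [0, 0, 1]}, {"finger_gap": 34, "pos": [0, 0, 1]}, {"finger_gap": 34, "pos": [0, 0, 1]}, {"finger_gap": 34, "pos": [0, 0, -20]}, {"finger_gap": 34, "pos": [0, 0, -40]}]'

```text
time: 18.32
tool_pos: [609.5, 113.0, 309.6]
tcp_rot: [-3.141, 0.0, 0.923]
contact_force: [-0.0, -0.1, 0.5]
grip_width: 34.0
finger_force: 0.0
```

Request:
shift_gripper --moves '[{"finger_gap": 0, "pos": [-16, 0, 0], "rz": 0.18}, {"finger_gap": 0, "pos": [-33, 0, 0], "rz": 0.35}, {"finger_gap": 0, "pos": [-33, 0, 0], "rz": 0.41}, {"finger_gap": 0, "pos": [-33, 0, 0], "rz": 0.41}, {"finger_gap": 0, "pos": [-33, 0, 0], "rz": 0.41}]'

```text
time: 18.95
tool_pos: [589.7, 86.8, 309.2]
tcp_rot: [-3.142, -0.0, 0.514]
contact_force: [-0.4, -0.4, 0.3]
grip_width: 0.7
finger_force: 0.0
```

```bash
python3 nutfit.py;  python3 - <<'E'
from h import *
o=sensors.get_obs();print(o['tool_pos'],o['tcp_rot'],o['contact_force'],o['grip_width'])
print(tool([589.7,86.6,288.]))
E
```

```text
[320.64684748 365.57250162] [[317, 341, 3, 15, 33], [89, 361, 370, 11, 2726]]
2798.0 2759 [535.29485663  50.72181548] corner/edge angle mod60 deg 27.170582800368077
[589.71578752  86.82443336 309.17861537] [-3.14149122e+00 -7.66503085e-05  5.14175070e-01] [-0.52795322  0.85179222  0.47515788] 0.5062047221492543
[-0.12574961  0.18979739 21.17858665]
```

Positioned behind the worm. Touching down in small steps.

Request:
shift_gripper --moves '[{"finger_gap": 0, "pos": [0, 0, 12]}, {"finger_gap": 0, "pos": [0, 0, 20]}, {"finger_gap": 0, "pos": [0, 0, 22]}, {"finger_gap": 0, "pos": [0, 0, 23]}, {"finger_gap": 0, "pos": [0, 0, 23]}]'

```text
time: 19.62
tool_pos: [589.7, 86.6, 286.4]
tcp_rot: [3.141, -0.0, 0.513]
contact_force: [-0.1, 0.2, -0.4]
grip_width: 0.4
finger_force: 0.0
```

Request:
shift_gripper --moves '[{"finger_gap": 0, "pos": [0, 0, 0.7]}, {"finger_gap": 0, "pos": [0, 0, 0.7]}, {"finger_gap": 0, "pos": [0, 0, 0.7]}]'

```text
time: 20.0
tool_pos: [589.7, 86.6, 285.7]
tcp_rot: [3.141, -0.0, 0.513]
contact_force: [0.3, 0.8, 0.6]
grip_width: 0.2
finger_force: 0.4
```

Request:
shift_gripper --moves '[{"finger_gap": 0, "pos": [0, 0, 1]}, {"finger_gap": 0, "pos": [0, 0, 1]}, {"finger_gap": 0, "pos": [0, 0, 1]}]'

```text
time: 20.38
tool_pos: [589.8, 86.7, 285.5]
tcp_rot: [3.141, -0.001, 0.513]
contact_force: [-1.3, 0.5, 6.4]
grip_width: 0.5
finger_force: 3.0
```

Request:
shift_gripper --moves '[{"finger_gap": 0, "pos": [0, 0, 0.9]}, {"finger_gap": 0, "pos": [-4, 0, 0.9]}, {"finger_gap": 0, "pos": [-8, 0, 0.9]}, {"finger_gap": 0, "pos": [-12, 0, 0.9]}]'

```text
time: 20.88
tool_pos: [580.4, 81.4, 285.5]
tcp_rot: [3.14, -0.007, 0.513]
contact_force: [3.9, 4.4, 6.1]
grip_width: 0.4
finger_force: 3.0
```

Request:
shift_gripper --moves '[{"finger_gap": 0, "pos": [-3, 0, 0]}, {"finger_gap": 0, "pos": [-6, 0, 0]}]'

```text
time: 21.12
tool_pos: [575.2, 78.4, 285.5]
tcp_rot: [3.14, -0.007, 0.513]
contact_force: [4.6, 3.6, 5.4]
grip_width: 0.3
finger_force: 2.9
```

Request:
shift_gripper --moves '[{"finger_gap": 0, "pos": [-3, 0, 0.5]}, {"finger_gap": 0, "pos": [-3, 0, -6]}, {"finger_gap": 0, "pos": [18, 0, -6]}, {"finger_gap": 0, "pos": [18, 0, -3]}, {"finger_gap": 0, "pos": [18, 0, 0.8]}]'

```text
time: 21.75
tool_pos: [589.8, 86.7, 284.7]
tcp_rot: [3.141, -0.002, 0.513]
contact_force: [-5.7, 1.9, 29.0]
grip_width: 0.3
finger_force: 14.4
```

Request:
shift_gripper --moves '[{"finger_gap": 0, "pos": [0, 0, 0.3]}]'

```text
time: 21.88
tool_pos: [589.6, 86.7, 285.1]
tcp_rot: [3.141, -0.003, 0.513]
contact_force: [-2.0, 1.2, 17.8]
grip_width: 0.4
finger_force: 8.9
```

Request:
shift_gripper --moves '[{"finger_gap": 0, "pos": [-5, 0, 0.3]}, {"finger_gap": 0, "pos": [-10, 0, 0.3]}, {"finger_gap": 0, "pos": [-15, 0, 0.3]}, {"finger_gap": 0, "pos": [-20, 0, 0.3]}]'

```text
time: 22.38
tool_pos: [573.1, 77.4, 285.1]
tcp_rot: [3.139, -0.008, 0.513]
contact_force: [3.1, 4.5, 12.3]
grip_width: 0.3
finger_force: 6.0
```

Request:
shift_gripper --moves '[{"finger_gap": 0, "pos": [0, 0, -6]}, {"finger_gap": 0, "pos": [20, 0, -6]}, {"finger_gap": 0, "pos": [20, 0, -2.5]}, {"finger_gap": 0, "pos": [20, 0, -1]}, {"finger_gap": 0, "pos": [20, 0, 0]}]'

```text
time: 23.0
tool_pos: [589.9, 86.7, 284.9]
tcp_rot: [3.14, -0.004, 0.513]
contact_force: [-1.4, 3.2, 21.6]
grip_width: 0.2
finger_force: 10.6
```

Request:
shift_gripper --moves '[{"finger_gap": 0, "pos": [-5, 0, 0]}, {"finger_gap": 0, "pos": [-10, 0, 0]}, {"finger_gap": 0, "pos": [-15, 0, 0]}, {"finger_gap": 0, "pos": [-20, 0, 0]}]'

```text
time: 23.5
tool_pos: [573.1, 77.2, 285.1]
tcp_rot: [3.139, -0.008, 0.513]
contact_force: [3.6, 4.1, 12.5]
grip_width: 0.6
finger_force: 6.4
```

Request:
shift_gripper --moves '[{"finger_gap": 0, "pos": [0, 0, -6]}, {"finger_gap": 0, "pos": [20, 0, -6]}, {"finger_gap": 0, "pos": [20, 0, -2.5]}, {"finger_gap": 0, "pos": [20, 0, -1]}, {"finger_gap": 0, "pos": [20, 0, 0]}]'

```text
time: 24.12
tool_pos: [589.8, 86.7, 284.8]
tcp_rot: [3.14, -0.004, 0.513]
contact_force: [-1.3, 2.1, 22.7]
grip_width: 0.3
finger_force: 11.1
```

Request:
shift_gripper --moves '[{"finger_gap": 0, "pos": [-5, 0, 0]}, {"finger_gap": 0, "pos": [-10, 0, 0]}, {"finger_gap": 0, "pos": [-15, 0, 0]}, {"finger_gap": 0, "pos": [-20, 0, 0]}]'

```text
time: 24.62
tool_pos: [573.1, 77.5, 285.1]
tcp_rot: [3.139, -0.009, 0.513]
contact_force: [5.7, 7.5, 14.3]
grip_width: 0.7
finger_force: 7.0
```

Request:
shift_gripper --moves '[{"finger_gap": 0, "pos": [0, 0, -20]}, {"finger_gap": 0, "pos": [-10, 3, -60]}, {"finger_gap": 0, "pos": [-36, 10, -110]}, {"finger_gap": 0, "pos": [-36, 10, -112]}, {"finger_gap": 0, "pos": [-36, 10, -112]}]'

```text
time: 25.25
tool_pos: [545.2, 50.2, 393.2]
tcp_rot: [-3.141, 0.002, 0.512]
contact_force: [-0.4, 0.6, -0.3]
grip_width: 0.3
finger_force: 0.0
```

```bash
python3 nutfit.py
```

Run:
```python
from wr import *
c=viewer.capture("wrist"); p=px(c,(560,72,105)); print(p)
u,v=int(p[0])-65,int(p[1])-52; print(u,v)
cv2.imwrite("pics/w7.png",crop(c,max(0,min(u,510)),max(0,min(v,370)),130,98,6))
```

```text
[307.6891415 237.0438931] [[291, 213, 38, 44, 873]]
94.0 873 [542.43990818  58.4491954 ] corner/edge angle mod60 deg 30.99198409010998
[305.43211229 207.15279624]
240 155
```

View pics/w7.png

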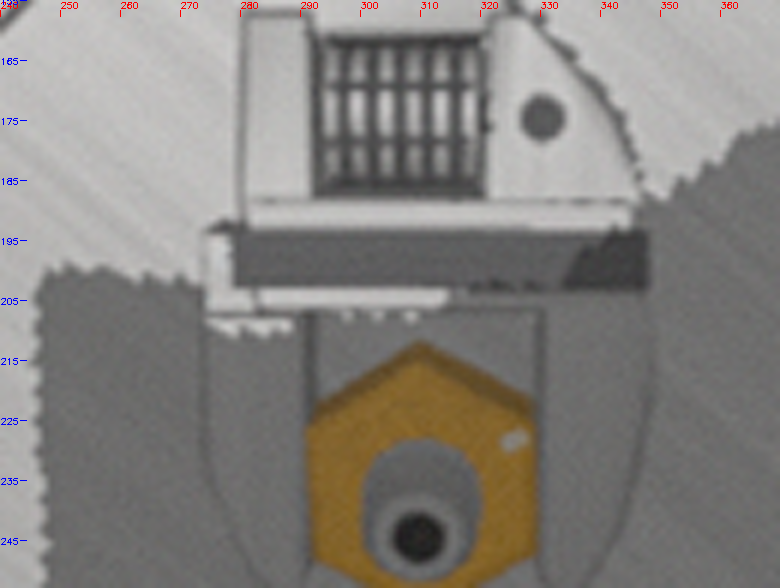

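The last picture shows the jaws fitted. The moving face is at x≈291.5 and the fixed face at x≈330, hard on the nut's flats at (291..329), which gives an opening of about 30.3 mm. One more short stroke will confirm it is tight.

Request:
shift_gripper --moves '[{"finger_gap": 0, "pos": [36, -10, 40]}, {"finger_gap": 0, "pos": [56, -10, 80]}, {"finger_gap": 0, "pos": [56, -10, 104]}, {"finger_gap": 0, "pos": [56, -10, 109]}, {"finger_gap": 0, "pos": [56, -10, 111]}]'

```text
time: 25.98
tool_pos: [589.8, 87.8, 284.7]
tcp_rot: [-3.141, -0.002, 0.513]
contact_force: [-5.3, 4.4, 26.1]
grip_width: 0.3
finger_force: 12.9
```

Request:
shift_gripper --moves '[{"finger_gap": 0, "pos": [0, 0, 1]}, {"finger_gap": 0, "pos": [-4, 0, 1]}, {"finger_gap": 0, "pos": [-8, 0, 1]}, {"finger_gap": 0, "pos": [-12, 0, 1]}]'

```text
time: 26.48
tool_pos: [581.5, 83.6, 285.2]
tcp_rot: [3.141, -0.014, 0.513]
contact_force: [9.6, 15.8, 15.9]
grip_width: 0.6
finger_force: 7.6
```

The drag rose to 18 N and the worm no longer rolls freely, so the jaws are fitted. Now to the clockwise side of the handle.

Request:
shift_gripper --moves '[{"finger_gap": 0, "pos": [0, 0, -15]}, {"finger_gap": 0, "pos": [0, 0, -45], "rz": 0.1}, {"finger_gap": 0, "pos": [0, 0, -50], "rz": 0.28}, {"finger_gap": 0, "pos": [0, 0, -50], "rz": 0.45}, {"finger_gap": 0, "pos": [0, 0, -50], "rz": 0.513}]'

```text
time: 27.1
tool_pos: [578.9, 80.7, 330.9]
tcp_rot: [3.141, 0.003, -0.003]
contact_force: [-0.2, 0.6, -0.1]
grip_width: 0.5
finger_force: 0.0
```

Run:
```python
from h import *
o=sensors.get_obs();print(o['tool_pos'],o['tcp_rot'],o['contact_force'])
print(tool([667,132,269]))
```

```text
[578.93249179  80.70322678 330.94523329] [ 3.14123904  0.00319228 -0.00327363] [-0.2190478   0.6184612  -0.11758068]
[ 88.0964082  -51.60660022  61.64607487]
```

Request:
shift_gripper --moves '[{"finger_gap": 0, "pos": [45, -25, 0]}, {"finger_gap": 0, "pos": [88, -51.5, 0]}, {"finger_gap": 0, "pos": [88, -51.5, 0]}, {"finger_gap": 0, "pos": [88, -51.5, 30]}, {"finger_gap": 0, "pos": [88, -51.5, 50]}]'

```text
time: 27.72
tool_pos: [666.2, 131.9, 279.6]
tcp_rot: [3.141, 0.005, -0.0]
contact_force: [-0.8, 0.3, 0.1]
grip_width: 0.7
finger_force: 0.0
```

Request:
shift_gripper --moves '[{"finger_gap": 0, "pos": [0, 0, 6]}, {"finger_gap": 0, "pos": [0, 0, 11]}, {"finger_gap": 0, "pos": [0, 0, 11]}]'

```text
time: 28.1
tool_pos: [667.2, 132.1, 271.6]
tcp_rot: [3.142, -0.0, -0.0]
contact_force: [-0.5, 1.0, 0.5]
grip_width: 0.4
finger_force: 0.0
```

Run:
```python
from h import *
o=sensors.get_obs();p=o['tool_pos'];print(p,o['tcp_rot'],o['contact_force'])
C=np.array([541.5,59]);v=p[:2]-C;r=np.hypot(*v);f=np.arctan2(v[1],v[0]);print(r,np.degrees(f))
for d in range(1,9): 
    a=f+np.radians(d); print(d,tool([C[0]+r*np.cos(a),C[1]+r*np.sin(a),p[2]]).round(1))
```

```text
[667.18842914 132.08959214 271.55538791] [ 3.14156097e+00 -1.97959784e-04 -2.45416223e-04] [-0.45899927  0.9759547   0.45141668]
145.39487507204134 30.178604296610388
1 [-1.3 -2.2 -0. ]
2 [-2.6 -4.3 -0. ]
3 [-4.  -6.5 -0. ]
4 [-5.4 -8.6 -0. ]
5 [ -6.9 -10.7  -0. ]
6 [ -8.3 -12.7  -0. ]
7 [ -9.8 -14.8  -0. ]
8 [-11.4 -16.8  -0. ]
```

Request:
shift_gripper --moves '[{"finger_gap": 0, "pos": [-2.6, -4.3, 1], "rz": -0.035}, {"finger_gap": 0, "pos": [-5.4, -8.6, 1], "rz": -0.07}, {"finger_gap": 0, "pos": [-8.3, -12.7, 1], "rz": -0.105}, {"finger_gap": 0, "pos": [-11.4, -16.8, 1], "rz": -0.14}]'

```text
time: 28.6
tool_pos: [655.9, 148.9, 270.7]
tcp_rot: [3.141, -0.001, 0.142]
contact_force: [2.5, -3.8, 0.7]
grip_width: 0.4
finger_force: 1.9
```

Contact made at 38°. Sweeping round the nut in equal arcs.

Run:
```python
from h import *
p=sensors.get_obs()['tool_pos'];C=np.array([541.5,59]);v=p[:2]-C;r=np.hypot(*v);f=np.arctan2(v[1],v[0]);print(r,np.degrees(f))
for d in (3,6,9,12,15): 
    a=f+np.radians(d); print(d,tool([C[0]+r*np.cos(a),C[1]+r*np.sin(a),p[2]]).round(1))
```

```text
145.49767148801436 38.15557562217195
3 [-4.  -6.5 -0. ]
6 [ -8.3 -12.8  -0. ]
9 [-12.9 -18.8  -0. ]
12 [-17.9 -24.6  -0. ]
15 [-23.1 -30.1  -0.1]
```

Request:
shift_gripper --moves '[{"finger_gap": 0, "pos": [-4, -6.5, 0], "rz": -0.052}, {"finger_gap": 0, "pos": [-8.3, -12.8, 0], "rz": -0.105}, {"finger_gap": 0, "pos": [-12.9, -18.8, 0], "rz": -0.157}, {"finger_gap": 0, "pos": [-17.9, -24.6, 0], "rz": -0.209}, {"finger_gap": 0, "pos": [-23.1, -30.1, 0], "rz": -0.262}]'

```text
time: 29.22
tool_pos: [628.9, 175.5, 270.8]
tcp_rot: [3.14, -0.002, 0.405]
contact_force: [3.2, -4.7, 1.5]
grip_width: 0.3
finger_force: 2.1
```

Request:
shift_gripper --moves '[{"finger_gap": 0, "pos": [-4, -6.5, 0], "rz": -0.052}, {"finger_gap": 0, "pos": [-8.3, -12.8, 0], "rz": -0.105}, {"finger_gap": 0, "pos": [-12.9, -18.8, 0], "rz": -0.157}, {"finger_gap": 0, "pos": [-17.9, -24.6, 0], "rz": -0.209}, {"finger_gap": 0, "pos": [-23.1, -30.1, 0], "rz": -0.262}]'

```text
time: 29.85
tool_pos: [596.0, 194.3, 270.9]
tcp_rot: [3.14, -0.002, 0.667]
contact_force: [3.2, -2.8, 1.6]
grip_width: 0.5
finger_force: 2.2
```

Request:
shift_gripper --moves '[{"finger_gap": 0, "pos": [-4, -6.5, 0], "rz": -0.052}, {"finger_gap": 0, "pos": [-8.3, -12.8, 0], "rz": -0.105}, {"finger_gap": 0, "pos": [-12.9, -18.8, 0], "rz": -0.157}, {"finger_gap": 0, "pos": [-17.9, -24.6, 0], "rz": -0.209}, {"finger_gap": 0, "pos": [-23.1, -30.1, 0], "rz": -0.262}]'

```text
time: 30.48
tool_pos: [559.4, 204.0, 271.1]
tcp_rot: [3.139, -0.003, 0.929]
contact_force: [4.1, -3.3, 2.1]
grip_width: 0.7
finger_force: 2.2
```

Request:
shift_gripper --moves '[{"finger_gap": 0, "pos": [-4, -6.5, 0], "rz": -0.052}, {"finger_gap": 0, "pos": [-8.3, -12.8, 0], "rz": -0.105}, {"finger_gap": 0, "pos": [-12.9, -18.8, 0], "rz": -0.157}, {"finger_gap": 0, "pos": [-17.9, -24.6, 0], "rz": -0.209}, {"finger_gap": 0, "pos": [-23.1, -30.1, 0], "rz": -0.262}]'

```text
time: 31.1
tool_pos: [521.5, 203.9, 271.2]
tcp_rot: [3.138, -0.003, 1.191]
contact_force: [5.0, -0.4, 1.6]
grip_width: 0.7
finger_force: 2.1
```

Request:
shift_gripper --moves '[{"finger_gap": 0}, {"finger_gap": 0}, {"finger_gap": 0, "pos": [4, 8, 0]}, {"finger_gap": 0, "pos": [10, 18, 0]}, {"finger_gap": 0, "pos": [10, 18, -40]}]'

```text
time: 31.72
tool_pos: [541.8, 205.8, 307.2]
tcp_rot: [-3.135, 0.004, 1.187]
contact_force: [0.8, 0.7, 0.5]
grip_width: 0.4
finger_force: 0.0
```

```bash
python3 - <<'E'
from h import *
o=sensors.get_obs();print(o['tool_pos'],o['tcp_rot'],o['contact_force'])
print(tool([560,70,395]))
E
```

```text
[541.78465227 205.80432304 307.17715005] [-3.13500917  0.00437762  1.18728139] [0.83218731 0.6869838  0.5316309 ]
[-119.50628733   67.13147407  -87.744393  ]
```

Request:
shift_gripper --moves '[{"finger_gap": 0, "pos": [0, 0, -45]}, {"finger_gap": 0, "pos": [-30, 15, -86], "rz": -0.1}, {"finger_gap": 0, "pos": [-80, 38, -86], "rz": -0.2}, {"finger_gap": 0, "pos": [-130, 60, -86], "rz": -0.3}, {"finger_gap": 0, "pos": [-133.6, 64, -86], "rz": -0.37}]'

```text
time: 32.35
tool_pos: [551.5, 54.8, 395.9]
tcp_rot: [-3.14, 0.0, 1.556]
contact_force: [0.2, 1.0, 0.1]
grip_width: 0.3
finger_force: 0.0
```

Request:
shift_gripper --moves '[{"finger_gap": 0}, {"finger_gap": 0}, {"finger_gap": 0}]'

```text
time: 32.72
tool_pos: [550.9, 58.9, 396.1]
tcp_rot: [-3.141, -0.0, 1.558]
contact_force: [-0.7, 1.0, -0.3]
grip_width: 0.3
finger_force: 0.0
```

```bash
python3 nutfit.py
```

Run:
```python
from h import *
c=viewer.capture("wrist"); g=cv2.cvtColor(c["color"],cv2.COLOR_RGB2GRAY)
# compare with the picture taken before the turn: same relative view
o=cv2.cvtColor(cv2.imread("pics/w7.png"),cv2.COLOR_BGR2GRAY); o=cv2.resize(o,(130,98),interpolation=cv2.INTER_AREA)[5:,12:]
best=[]
for a in np.arange(-20,21,2):
    h,w=o.shape; M=cv2.getRotationMatrix2D((w/2,h/2),a,1); t=cv2.warpAffine(o,M,(w,h))[18:-18,18:-18]
    r=cv2.matchTemplate(g,t,cv2.TM_CCOEFF_NORMED); _,v,_,l=cv2.minMaxLoc(r); best.append((round(v,3),a,(l[0]+t.shape[1]/2,l[1]+t.shape[0]/2)))
print(sorted(best)[-3:]); ob=sensors.get_obs(); print(ob['tool_pos'],ob['tcp_rot'])
```

```text
[305.3838118 238.3930273] [[288, 216, 38, 44, 826]]
79.0 826 [542.21496196  58.76946037] corner/edge angle mod60 deg 32.87200684491814
[(0.649, np.int64(-2), (231.0, 285.5)), (0.65, np.int64(0), (232.0, 285.5)), (0.654, np.int64(4), (306.0, 210.5))]
[550.90146066  58.76304695 396.18835624] [-3.14152746e+00 -1.20301305e-04  1.55844214e+00]
```

The nut fit has moved from 31.0° to 32.9° modulo 60, so it has turned about 62°. The wrench also matches at its expected rotated position, and the robot is clear. Handing in.

```bash
python3 -c "
from plant import bot, viewer, sensors
print(bot.close_job())"
```

```text
the job is handed in; nothing more can be done
None
```

The job is handed in with no verdict returned: relief knob pulled to its stop and let down, jaws closed to about 30.3 mm by camera estimate, nut slackened about 62° (the camera fit gives this only modulo 60°; the full flat is inferred from the swept handle), wrench left flat on the lid and the robot clear.

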